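# Set up a tube under the ultrasonic homogeniser and hold the probe in it

### The job

Push the cold block square and flush into the corner of the blue fence, so that its glass tube stands under the white guide collar. Then take the homogeniser from its stand and lower its steel probe upright through the collar, without the homogeniser touching the collar, the glass or the block (a running probe would shatter the tube), until the tip is in the lower half of the tube but clear of its bottom. Finish while still holding it there, steady and centred, and leave the other labware where it is.

Things in the scene. Friction and masses are not known exactly. Their poses are not given: they have to be found in the camera images.
- stage: Fixed aluminium base plate 220 x 220 x 6 mm on the worktop, origin centre of its underside. On it an L-shaped blue fence, 8 mm thick, top 30 mm above the worktop: inner faces at stage x = +75 mm (from y = -45 to +75 mm) and stage y = +75 mm (from x = -45 to +75 mm); the other two sides are open. A post (22 mm thick, 80 mm high) at x = y = 95 mm carries a flat arm diagonally to the guide collar
- guide_hole (a point): Centre of the top mouth of the white guide collar, 78 mm above the worktop, at stage x = y = +33 mm. The collar is a vertical ring of 32 mm outer and 20 mm bore diameter, 14 mm high (64 to 78 mm above the worktop), fixed on the post's arm (16 mm wide, 67 to 75 mm up). Axes as the stage's
- block: Loose metal cold block, 84 x 84 x 44 mm, about 0.5 kg, an open glass tube fixed upright in its centre; slides on the stage's plate (top 6 mm above the worktop). Origin: centre of its underside; x and y square to its sides, within 0.3 rad of the stage's at the start. Flush in the corner its origin is at stage x = y = +33 mm, its sides parallel to the fence, the tube coaxial with the collar
- tube_floor (a point): Centre of the inside bottom of the glass tube, on the block's axis, 17 mm above the worktop. The tube is 28 mm outside, 24 mm bore, 43 mm deep inside; its rim is 60 mm above the worktop, 10 mm above the block's top
- stand: Fixed bench stand, origin centre of its underside: black foot of 92 mm diameter, three posts, a ledge ring (68 mm diameter, 24 mm hole, top 112 mm above the worktop) and on it a grey cup rim (42 mm outside, 33 mm bore, rim 124 mm above the worktop). The homogeniser only rests in the cup and comes out straight upward
- homogeniser: Cordless ultrasonic homogeniser, 174 mm long, about 0.22 kg, upright in the stand. Origin at the probe's tip, z up its axis. From the tip: steel probe of 8 mm diameter to 96 mm, dark round nose of 30 mm diameter to 112 mm (rests on the ledge, tip 16 mm above the worktop), white square body 32 x 32 mm from 114 to 166 mm, flats square to its x and y, smaller cap to 174 mm
- probe_tip (a point): Tip of the probe, the same point as the homogeniser's origin
- grip (a point): Near the middle of the homogeniser's white body, on its axis, 142 mm above the tip: the place to grasp, across two opposite flat sides 32 mm apart. (Keep the wrist clear of the wall shelf: its pegs reach toward the robot to x = 0.58 m, 0.47 m above the worktop, from y = 0.02 to 0.22 m)
- tipbox_green: Bystander: green tip box, 101 x 137 mm, 56 mm high. Origin: centre of its underside
- sample_box: Bystander: white sample box, 162 x 112 mm, 53 mm high. Origin: centre of its underside
- rack_96_green: Bystander: flat green microtube rack, 114 x 225 mm, 28 mm high. Origin: centre of its underside
Things that resemble listed ones, but are neither listed nor needed, are in the scene too. There is more than one size of the homogeniser; the one meant has the size given above. What is shaped like the stand but green is not meant.

How it is judged (in metres and radians):
On the way, in this order (a step that is already met when the one before it is completed fails the run):
1. the block sits square and flush in the fence corner, with the homogeniser still in its stand (x of block in the frame of stage above 0.031 m and y of block in the frame of stage above 0.031 m and angle between the x axis of block and the x axis of stage, either way round below 0.03 rad and horizontal distance between probe_tip and stand below 0.02 m), for 0.2 s.
2. the probe's tip is in the collar's bore (horizontal distance between probe_tip and guide_hole below 0.006 m and z of probe_tip in the frame of stage between 0.056 and 0.078 m).
At the end, for the whole second after the job is handed in: Block within 2 mm of both fence faces and square within 0.03 rad; homogeniser gripped, still and upright (0.05 rad), its tip within 4 mm of the collar's and the tube's axes and 3 to 21.5 mm above the tube's bottom, touching neither stage, block, glass nor stand (x of block in the frame of stage above 0.031 m and y of block in the frame of stage above 0.031 m and z of block in the frame of stage below 0.008 m and angle between the x axis of block and the x axis of stage, either way round below 0.03 rad and horizontal distance between probe_tip and tube_floor below 0.004 m and horizontal distance between probe_tip and guide_hole below 0.004 m and z of probe_tip in the frame of tube_floor between 0.003 and 0.0215 m and angle between homogeniser's own z axis and vertical below 0.05 rad and linear speed of homogeniser below 0.01 m/s and contact force between the fingers and homogeniser above 2 N and contact force between homogeniser and stage below 0.1 N and contact force between homogeniser and block below 0.1 N and contact force between homogeniser and stand below 0.1 N); the arm keeps its last pose, push and grip.
It fails at once if the homogeniser touches the stage or its guide collar (contact force between homogeniser and stage above 0.3 N).
It fails at once if the homogeniser touches the block or its glass tube (contact force between homogeniser and block above 0.3 N).
It fails at once if a bystander is moved by more than 15 mm (distance of any of tipbox_green, sample_box, rack_96_green from where it was at the start of the episode above 0.015 m).
It also fails if it takes over 72 s, if anything falls off the work surface, if the arm or the gripper's body presses on something with over 40 N, if the wrist force passes 120 N, or if a joint passes its speed limit or range.

### The arm

A 6-joint arm with a two-finger parallel gripper is mounted at the origin on a cart in front of the work surface, level with it; the furniture and walls round the work are solid. World frame = base frame: x ahead of the robot, y to its left, z up, the work surface at z = 0. Lengths are in mm, angles in rad, forces in N, time in s.
With the tool pointing down it reaches from about 275 to 825 mm from the base axis. Payload 4.9 kg.
Tool frame: the origin (TCP) lies at the very end of the fingers, on their centre line; the grasp point (between the pads) lies 19 mm behind it; z points along the fingers, y is the line along which they close (so a half turn about z gives the same grasp; the last joint's range is limited). The gripper opens to 85 mm and grips with 20 to 120 N. Pads are 22 mm wide; open, the fingers measure 114 mm over their backs; the gripper's body (76 mm by 85 mm) begins 54 mm behind the grasp point. The pads swing forward as they close: fully open they stand 13 mm farther back than shut.
Start: joints at [-1.423, 0.326, -0.193, 1.052, 0, 1.437], TCP at [152.958, -528.32, 231.281] pointing down, gripper open.
Joint ranges: [-2.65, 2.65], [-0.97, 1.79], [-1.3, 1.35], [-1.93, 2.1], [-1.47, 1.37], [-3.14, 3.14]. Speed limits (rad/s): [2.57, 2.57, 3.14, 3.14, 3.14, 3.14].

### API

Orientations are given as [roll, pitch, yaw] about the fixed x, y, z axes, in that order (R = Rz(yaw) Ry(pitch) Rx(roll)).
In Python, from bench import bot, solve_ik, imaging gives the robot as it stands. Calls block until the motion is done:
- bot.move_ptp(position, orientation): joint-space move of the TCP to a pose.
- bot.movel(position, rot=None, max_speed=150, threshold=None): straight line of the TCP; rot=None keeps the orientation; max_speed is the mean speed in mm/s. With threshold (N) it stops when the force on the tool has changed by that much, and returns True; else False.
- bot.move_j(angles): joint-space move.
- bot.grip(opening, effort=None): opening from 0.0 (shut) to 1.0 (fully open); effort is the grip in N (None keeps the last); returns when the fingers have stopped.
- bot.dwell(seconds).
- solve_ik(position, orientation): joint angles nearest the present ones, or None.
- bot.get_state(): the state.
- imaging.capture(name): name is "scene" or "top" or "wrist"; returns the picture (480x640x3 uint8, blue, green, red); there is no depth.
- imaging.camera_model(name): a dict with "K" (3x3 intrinsics, pixels), "position" and "rotation" of the camera in the world. Camera axes: x right, y up, looking along -z (the intrinsics and any distortion apply to the point x, -y, -z); pixel columns grow to the right and rows downward; lengths in mm; the calibration is good to about 2 mm. A picture is of the moment at which its call begins: read the wrist's pose just before it. camera_model takes no time and is no camera call; for the wrist camera it gives the pose at the moment of the call.
A pose or a line that the arm cannot do raises bot.IKError and nothing moves.
- bot.sign_off(): hands the job in; it is judged then, once.
The state is a dict: "t": time; "qpos": joint angles; "joint_velocities": joint speeds; "effort": joint torques, N m; "tcp_pos": TCP position; "orientation": TCP orientation; "contact_force": force on the tool from outside, world axes, zero at the start; "wrist_torque": the same for the moment, N m; "opening": opening from 0.0 (shut) to 1.0 (fully open); "gripper_force": force on a finger pad.
Only numpy, scipy, OpenCV 4.12 (cv2) and the standard library are available. Lean on these libraries where they do the work, as an engineer would, in place of code of your own. Each camera call takes 0.05 s, during which the arm holds its last target. There are 200 camera calls.

## Working session

There is one attempt and no reset: what is moved stays moved. The work goes in short steps, each a Python script; the robot and the scene stay as the last script left them, time stands still between calls to the robot, and variables do not carry over. Pictures are saved under pics/ and viewed, at most 10 in all, crops included, and the job is handed in when it is done.

```bash
ls; mkdir -p pics
python3 - <<'E'
from bench import bot, imaging
import cv2,numpy as np
for n in("scene","top"):
    cv2.imwrite(f"pics/{n}0.png",imaging.capture(n))
    m=imaging.camera_model(n); print(n,{k:np.round(v,4).tolist() if not isinstance(v,str) else v for k,v in m.items()})
print(bot.get_state())
E
```

```text
pics
scene {'K': [[459.1002, 0.0, 319.2804], [0.0, 459.1002, 237.5311], [0.0, 0.0, 1.0]], 'position': [-412.4896, 876.0421, 790.2961], 'rotation': [1.0954, -0.0161, -2.3313]}
top {'K': [[509.1021, 0.0, 321.978], [0.0, 509.1021, 243.8187], [0.0, 0.0, 1.0]], 'position': [96.0542, -168.2981, 1985.4866], 'rotation': [0.223, -0.0017, -1.2062]}
{'t': 0.1, 'qpos': array([-1.42319936e+00,  3.26885795e-01, -1.93446468e-01,  1.05198455e+00,
       -4.16240112e-06,  1.43664460e+00]), 'joint_velocities': array([ 0.0015692 , -0.00126009,  0.00188798, -0.00064227,  0.00064884,
        0.00035219]), 'effort': array([ 6.77273765e-04, -4.44240081e+01,  2.63037282e+01,  7.89766927e-03,
       -8.92619414e-05,  1.94481026e-05]), 'tcp_pos': array([ 152.88152845, -527.80965857,  230.58559703]), 'orientation': array([-3.14008528e+00, -1.99239070e-04,  2.81748550e-01]), 'contact_force': array([-1.19420961,  0.48801072, -0.62245874]), 'wrist_torque': array([-0.03338332, -0.00456065, -0.02293856]), 'gripper_force': 0.0, 'opening': 0.9992433859835511}
```

View pics/scene0.png

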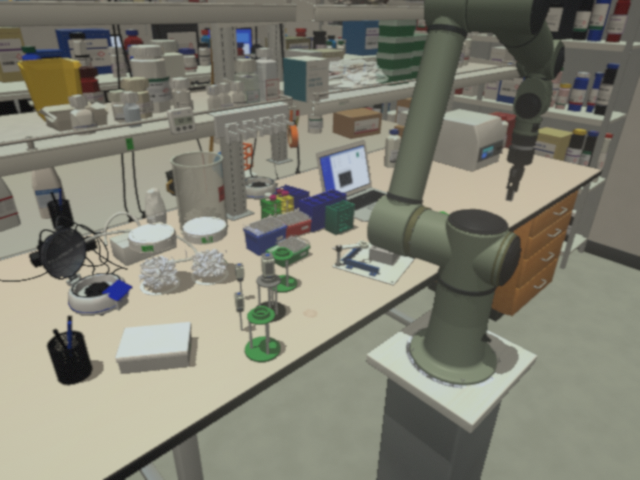

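View pics/top0.png

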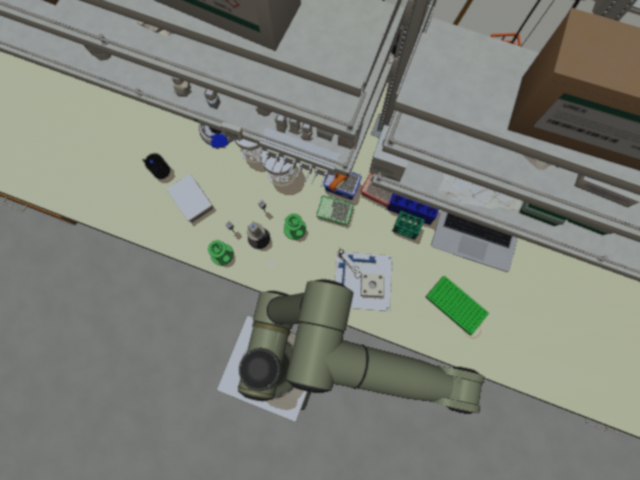

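The scene view shows a black stand holding a homogeniser at about (268,290), green decoy stands at (285,270) and (262,335), slim look-alikes at (240,272) and (239,300), and the stage at (375,255). In the top view the black stand is at (258,235), the green ones at (294,227) and (220,252), the slim ones at (231,226) and (264,206). The stage is at (365,282), with the post near (341,253).

```bash
cat > h.py <<'E'
from bench import bot, solve_ik, imaging
import cv2,numpy as np
from scipy.spatial.transform import Rotation as R
from scipy.optimize import least_squares
def ray(m,uv):
    d=(np.asarray(uv,float)-m["K"][:2,2])/m["K"][0,0]
    return R.from_euler("xyz",m["rotation"]).as_matrix()@np.array([d[0],-d[1],-1])
def onz(m,uv,z):
    r=ray(m,uv);p=np.asarray(m["position"]); return p+r*(z-p[2])/r[2]
def proj(m,P):
    P=np.atleast_2d(P);c=(P-np.asarray(m["position"]))@R.from_euler("xyz",m["rotation"]).as_matrix()
    return np.c_[c[:,0]/-c[:,2],c[:,1]/c[:,2]]*m["K"][0,0]+m["K"][:2,2]
E
python3 - <<'E'
from h import *
m=imaging.camera_model("top"); print(m.keys())
for n,uv,z in [("stand",(258,235),130),("g1",(294,227),120),("post",(341,253),80),("block",(373,285),55),("s1",(231,226),100),("stageBR",(392,310),6),("stageTR",(392,255),6),("stageBL",(335,303),6),("rack",(457,305),28)]: print(n,onz(m,uv,z).round())
print(m["K"],imaging.camera_model("wrist"))
I=imaging.capture("top"); cv2.imwrite("pics/t1.png",cv2.resize(I[180:330,190:410],(800,545),interpolation=cv2.INTER_CUBIC))
E
```

```text
dict_keys(['K', 'position', 'rotation'])
stand [436. 215. 130.]
g1 [516. 102. 120.]
post [493. -98.  80.]
block [ 425. -255.   55.]
s1 [438. 331. 100.]
stageBR [ 368. -358.    6.]
stageTR [ 573. -287.    6.]
stageBL [ 314. -143.    6.]
rack [ 472. -583.   28.]
[[509.10214745   0.         321.97802366]
 [  0.         509.10214745 243.81871047]
 [  0.           0.           1.        ]] {'K': array([[370.76219346,   0.        , 318.30618691],
       [  0.        , 370.76219346, 244.20997459],
       [  0.        ,   0.        ,   1.        ]]), 'position': array([ 220.68572617, -508.18822638,  372.02233455]), 'rotation': array([-2.78238781e-01,  9.52413004e-04, -1.28857269e+00])}
```

View pics/t1.png

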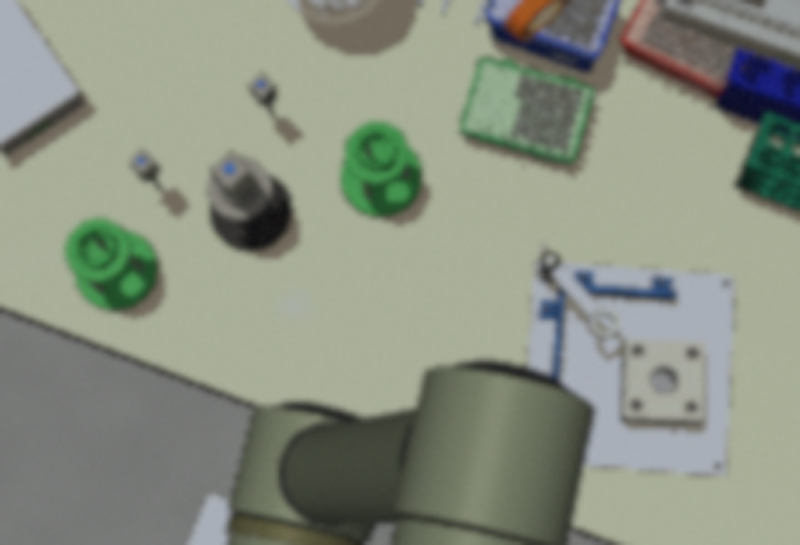

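Run:
```python
from h import *
import pickle
D=[]
for p,yaw in [((455,-213,250),.33),((420,-190,210),.33),((460,195,300),.33)]:
    bot.move_ptp(p,[np.pi,0,yaw]); bot.dwell(.3)
    m=imaging.camera_model("wrist"); I=imaging.capture("wrist"); D.append((m,I)); print(bot.get_state()["t"],bot.get_state()["tcp_pos"].round(1),m["position"].round(1),m["rotation"].round(3))
pickle.dump(D,open("d.pkl","wb"))
cv2.imwrite("pics/w0.png",D[0][1]);cv2.imwrite("pics/w2.png",D[2][1])
```

```text
2.1083 [ 454.8 -213.4  250. ] [ 521.6 -190.6  391.3] [-2.790e-01 -1.000e-03 -1.242e+00]
2.8 [ 420.8 -190.5  210.5] [ 487.5 -167.5  352.2] [-0.277 -0.002 -1.24 ]
4.625 [460.2 194.5 299.9] [527.  217.3 441.3] [-2.790e-01 -1.000e-03 -1.242e+00]
```

View pics/w0.png

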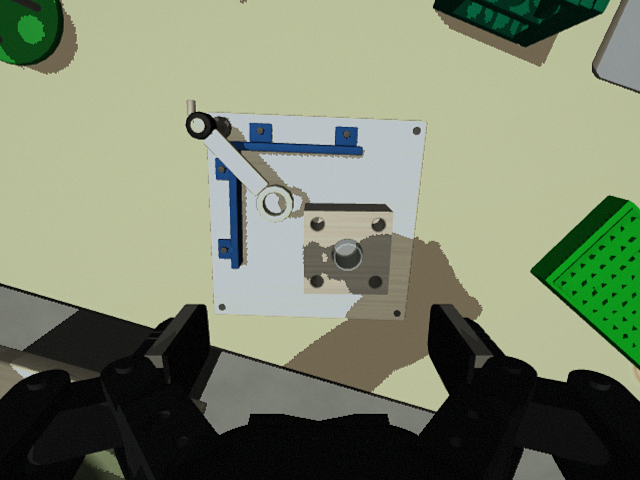

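View pics/w2.png

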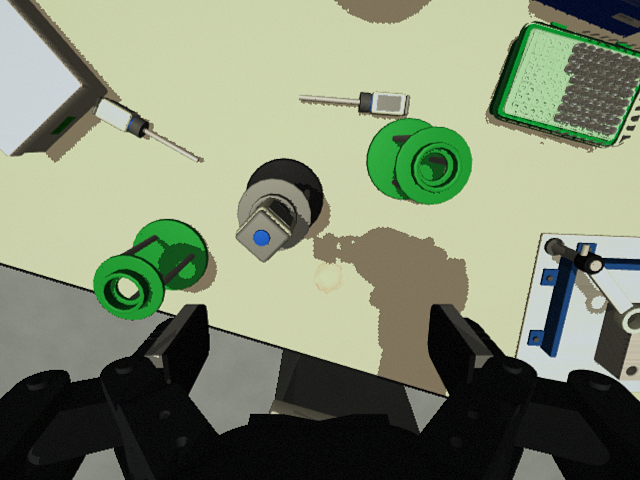

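Wrist view 1 shows the stage with corners near (426,122), (405,320) and (214,317). The collar is at (275,203), the block top spans (305,211) to (389,294), and the tube is at (348,253). In wrist view 2 the candidates are the homogeniser upright in the black stand at (262,238), two slim ones lying on the table at (130,120) and (380,103), and green stands at (435,165) and (128,285). Only the one in the black stand is upright with a square 32 mm body. I'll check its size and view an enlarged crop.

Run:
```python
from h import *
import pickle
D=pickle.load(open("d.pkl","rb")); m=D[0][0]
tr,br,bl=[onz(m,p,6)[:2] for p in((426,122),(405,320),(214,317))]
c=(tr+bl)/2; print("stage",c,np.linalg.norm(tr-br),np.linalg.norm(bl-br),np.arctan2(*(tr-br)[::-1]),np.arctan2(*(bl-br)[::-1])-np.pi/2)
print("collar",onz(m,(275,203),78)[:2], "post",onz(m,(200,125),80)[:2])
b=[onz(m,p,50)[:2] for p in((305,211),(393,211),(389,294),(304,292))]
for i in range(4): e=b[i]-b[i-1];print(b[i].round(1),np.linalg.norm(e).round(1),np.arctan2(e[1],e[0]).round(3))
print("tube",onz(m,(348,253),60)[:2], np.mean(b,0))
m,I=D[2]
print("cap",onz(m,(261,238),190)[:2])
cv2.imwrite("pics/c2.png",np.hstack([cv2.resize(I[150:290,215:335],None,fx=4,fy=4,interpolation=2)[:, :480],np.zeros((560,20,3),np.uint8),cv2.resize(D[1][1][100:380,200:350],None,fx=2,fy=2)]))
```

```text
stage [ 433.63967544 -214.0039173 ] 216.21419001224635 219.0278479080793 0.29757714256296974 0.31167435312937153
collar [ 459.44846363 -173.0473735 ] post [500.61182873 -97.98193016]
[ 455.7 -200.2] 81.7 0.307
[ 482.3 -277.9] 82.2 -1.242
[ 403.2 -305.7] 83.8 -2.804
[ 377.9 -224.9] 84.7 1.874
tube [ 432.8374135  -250.50627744] [ 429.78609696 -252.17363713]
cap [450.31398652 233.40397749]
```

View pics/c2.png

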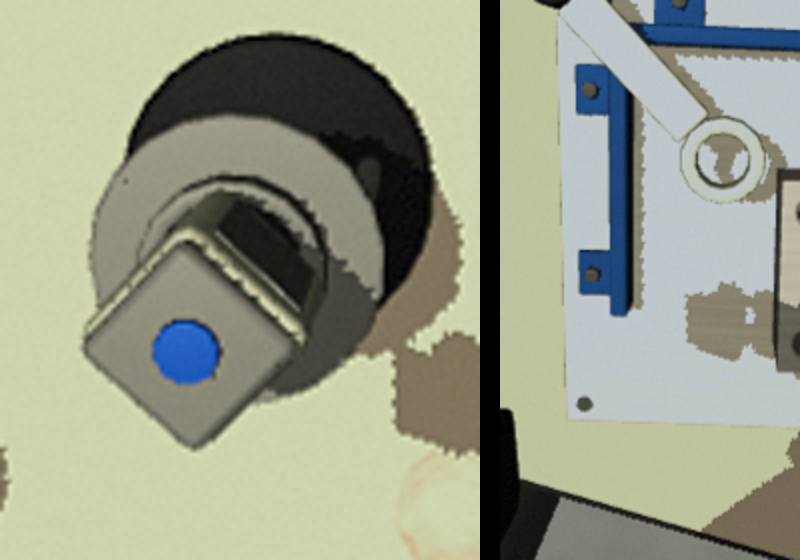

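The crop confirms a grey-white square body with a blue button in the grey cup on the black foot. Next I push the block: +x first, then +y, then +x again.

```bash
cat >> h.py <<'E'
C=np.array([433.6,-214.0]);YAW=.305
def S(x,y): 
    c,s=np.cos(YAW),np.sin(YAW); return C+[c*x-s*y,s*x+c*y]
def best(pos,yaws):
    q0=bot.get_state()["qpos"];o=[]
    for y in yaws:
        q=solve_ik(pos,[np.pi,0,y])
        if q is not None:o.append((abs(np.asarray(q)-q0).max(),y))
    return min(o)[1]
def push(axis,along,start,end,thr=12):
    f=lambda d:S(d,along) if axis==0 else S(along,d)
    y=best([*f(start),130],[YAW+(np.pi/2 if axis else 0)+k*np.pi for k in(-1,0,1)])
    bot.move_ptp([*f(start),130],[np.pi,0,y]); bot.movel([*f(start),22])
    f0=bot.get_state()["contact_force"]
    r=bot.movel([*f(end),22],max_speed=40,threshold=thr)
    st=bot.get_state();d=st["tcp_pos"][:2]-C;c,s=np.cos(YAW),np.sin(YAW)
    print(axis,r,"stage xy",(c*d[0]+s*d[1]).round(1),(-s*d[0]+c*d[1]).round(1),st["contact_force"].round(1),f0.round(1),st["t"],"yaw",round(y,2))
    bot.movel([*f(start-5),22]); bot.movel([*f(start-5),130])
E
python3 - <<'E'
from h import *
bot.grip(.4,40)
push(0,-35,-83,-14)
push(1,33,-105,-10)
m=imaging.camera_model("wrist");I=imaging.capture("wrist");cv2.imwrite("pics/p1.png",I)
E
```

```text
0 True stage xy -19.5 -34.5 [-0.1  0.  -1.1] [-0.2 -0.2  0.2] 9.375 yaw 0.3
1 True stage xy 32.7 -21.3 [-0.4 -2.1  1. ] [ 0.2 -0.3 -0.5] 14.9167 yaw 1.88
```

View pics/p1.png

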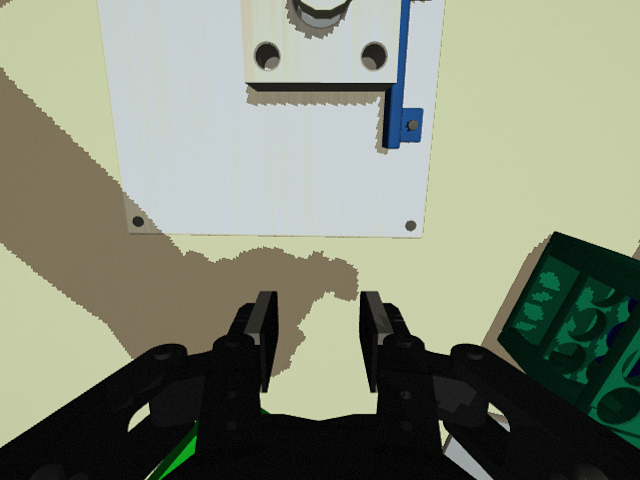

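The block sits near the corner against the right-hand fence, with its front edge at about (245-395, 85). Next I push +x again and check from above.

Run:
```python
from h import *
import pickle
push(0,33,-45,-10,15)
D=[]
for p in((440,-205,250),(400,-200,190)):
    bot.move_ptp([*p],[np.pi,0,YAW]); bot.dwell(.3)
    m=imaging.camera_model("wrist");D.append((m,imaging.capture("wrist")))
pickle.dump(D,open("d2.pkl","wb"));print(bot.get_state()["t"])
I=D[1][1];m=D[1][0];k=proj(m,[[*S(33,33),78]])[0].astype(int);print(k)
k[1]=max(k[1],120);k[0]=max(k[0],160)
cv2.imwrite("pics/p2.png",cv2.resize(I[k[1]-120:k[1]+120,k[0]-160:k[0]+160],(800,600),interpolation=2));print(k-[160,120])
```

```text
0 True stage xy -18.8 33.1 [ 0.2 -0.1  0.4] [-0.4 -0.2  0.6] 19.5 yaw 3.45
24.5083
[302 155]
[142  35]
```

View pics/p2.png

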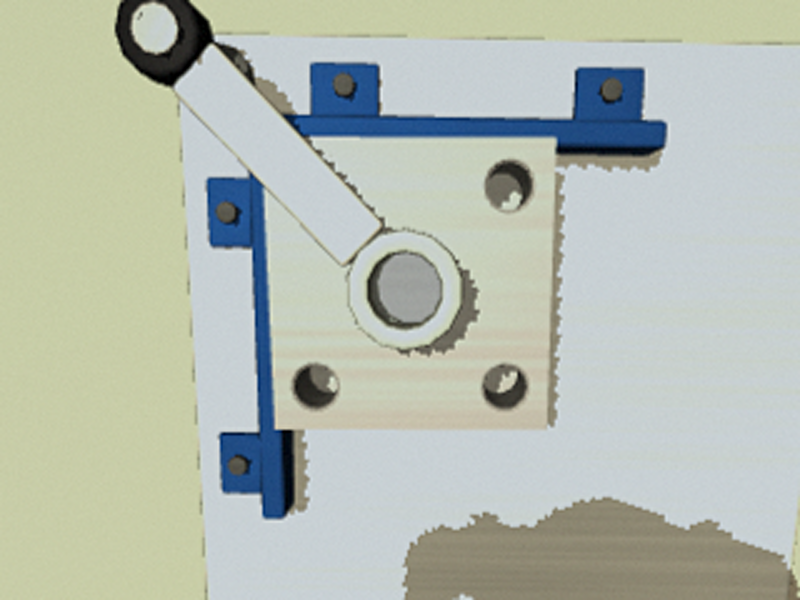

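The block is square and flush, with no gap to either blue face. In the full image the collar centre is at about (304,151). Next I view the homogeniser from two opposite wrist yaws so the calibration bias cancels.

Run:
```python
from h import *
import pickle
D2=pickle.load(open("d2.pkl","rb"))
print("collar",onz(D2[1][0],(304,150.6),78))
m=pickle.load(open("d.pkl","rb"))[2][0]
c=np.array([onz(m,(215+a/4,150+b/4),190)[:2] for a,b in((187,242),(88,350),(195,447),(290,350))])
for i in range(4): e=c[i]-c[i-1];print("edge",np.linalg.norm(e).round(1),(np.degrees(np.arctan2(e[1],e[0]))%90).round(1))
bot.grip(1.0)
P=np.array([449.,233.])
out=[]
for k,y in enumerate((YAW,YAW+np.pi)):
    bot.move_ptp([*P,300],[np.pi,0,y]);bot.dwell(.3)
    m=imaging.camera_model("wrist");I=imaging.capture("wrist");out.append((m,I))
    h=cv2.cvtColor(I,cv2.COLOR_BGR2HSV);b=cv2.inRange(h,(105,150,100),(125,255,255))
    n,l,s,ce=cv2.connectedComponentsWithStats(b);pr=proj(m,[[*P,190]])[0]
    i=1+np.argmin([np.hypot(*(ce[j]-pr))+(1e4 if s[j][4]<40 else 0) for j in range(1,n)])
    print("btn",ce[i],s[i][4],onz(m,ce[i],190)[:2],bot.get_state()["t"])
    cv2.imwrite(f"pics/hv{k}.png",I)
pickle.dump(out,open("d3.pkl","wb"))
v=np.hstack([cv2.resize(I_[90:390,220:420],(400,600)) for _,I_ in out]);cv2.imwrite("pics/hv.png",v)
```

```text
collar [ 458.30168592 -172.82441926   78.        ]
edge 25.8 60.8
edge 26.4 65.4
edge 25.4 64.0
edge 25.0 64.7
btn [317.78974359 240.05128205] 195 [450.60666073 233.82642755] 29.8
btn [318.67692308 240.72820513] 195 [449.38051568 233.44517493] 32.8
```

View pics/hv.png

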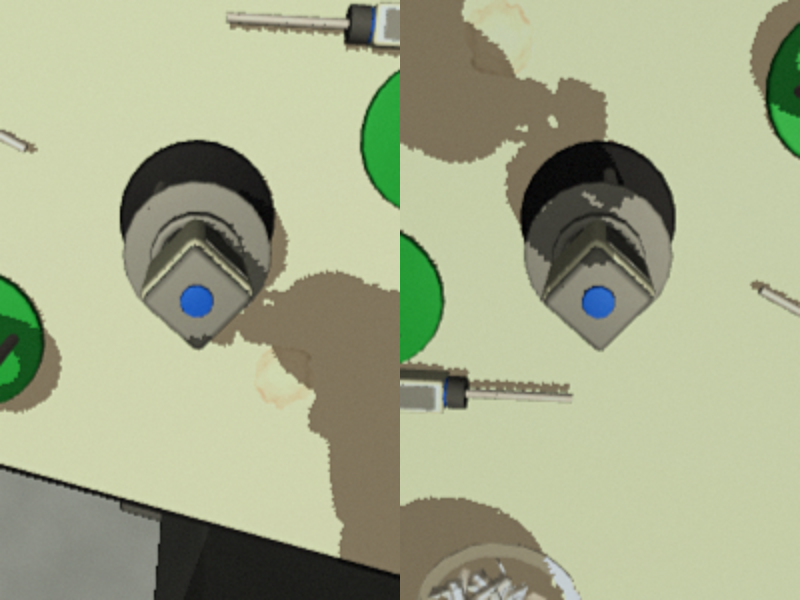

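The button is at (318,240) in both opposite views, so the axis is at (450.0, 233.6) and the body yaw is about 1.126 rad. I grasp there, lift, carry it over the collar and look.

Run:
```python
from h import *
import pickle
P=np.array([450.,233.6]);T=np.array([457.5,-173.2])
q0=bot.get_state()["qpos"];o=[]
for k in range(-3,3):
    y=1.126+k*np.pi/2
    qs=[solve_ik([*a],[np.pi,0,y]) for a in((*P,262),(*P,134),(*T,262),(*T,147))]
    if all(q is not None for q in qs): qs=np.array(qs);o.append((abs(qs[0]-q0).max()+abs(qs[2]-qs[0]).max()+(3 if abs(qs[:,5]).max()>2.7 else 0),y));print(round(y,2),qs[:,5].round(2))
y=min(o)[1];print("yaw",y)
bot.move_ptp([*P,262],[np.pi,0,y]);bot.movel([*P,134],max_speed=120);bot.dwell(.2)
bot.grip(.2,50);bot.dwell(.2);s=bot.get_state();print(s["opening"],s["gripper_force"],s["contact_force"].round(1),s["tcp_pos"],s["t"])
bot.movel([*P,264],max_speed=100)
s=bot.get_state();print(s["opening"],s["gripper_force"],s["contact_force"].round(1),s["t"])
bot.movel([*T,264],max_speed=200);bot.movel([*T,222]);bot.dwell(.3)
m=imaging.camera_model("wrist");I=imaging.capture("wrist");s=bot.get_state();print(s["tcp_pos"],s["orientation"],s["t"])
pickle.dump((m,I,s),open("d4.pkl","wb"))
print(proj(m,[[*T,78],[*T,104],[*T,60]]))
cv2.imwrite("pics/v4.png",cv2.resize(I[90:390,120:520],(800,600),interpolation=2))
```

```text
-3.59 [ 0.78  0.78 -0.07 -0.07]
-2.02 [-0.79 -0.79 -1.64 -1.64]
-0.44 [-2.36 -2.36  3.07  3.07]
1.13 [2.35 2.35 1.5  1.5 ]
2.7 [ 0.78  0.78 -0.07 -0.07]
4.27 [-0.79 -0.79 -1.64 -1.64]
yaw 2.6967963267948964
0.36780934593457537 49.640958309173584 [-0.6 -0.1  2.7] [450.06120636 233.550396   134.15150317] 35.7
0.3649840182495682 49.59376931190491 [-0.2 -0.6 -2. ] 37.15
[ 457.8850859  -173.43510418  222.65841751] [-3.14150794e+00  1.23873971e-03  2.69677558e+00] 40.1167
[[317.53331675 227.76863046]
 [317.4507188  236.17690281]
 [317.58273571 222.73790026]]
```

View pics/v4.png

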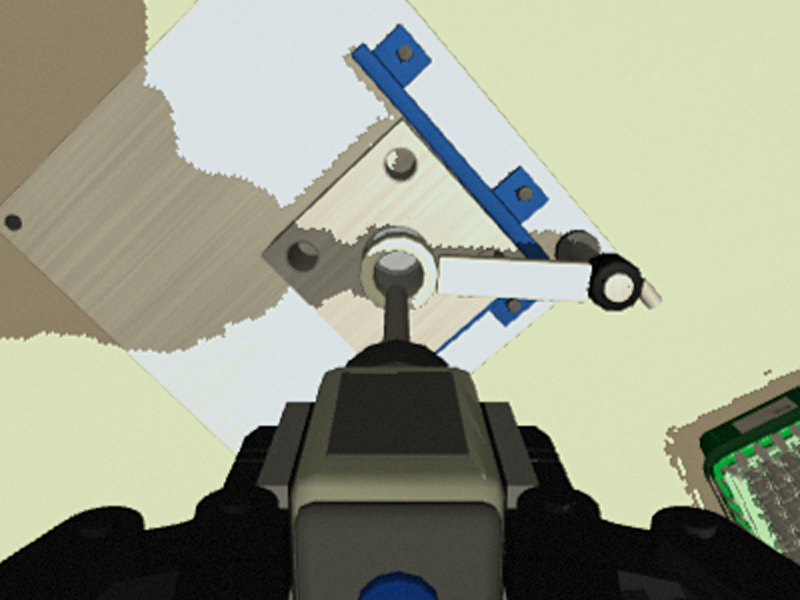

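The view shows the probe, with its tip near full-image (319,235), over the collar at (319.5,226), and the block flush. I'll measure the offset numerically by fitting the projected collar circles and the probe end to image gradients.

```bash
cat > fit.py <<'E'
from h import *
import pickle
from scipy.ndimage import map_coordinates
def score(g,m,P,Q):  # mean |contrast| between contours P and Q (3D pts inside/outside)
    a,b=[map_coordinates(g,proj(m,X)[:,::-1].T,order=1) for X in(P,Q)]
    return np.clip(abs(a-b),0,60).mean()
th=np.linspace(0,2*np.pi,90,endpoint=False)
def circ(c,r,z,t=th): return np.c_[c[0]+r*np.cos(t),c[1]+r*np.sin(t),np.full(len(t),z)]
def grid(f,c,w=5,n=41):
    X=np.linspace(-w,w,n);s=np.array([[f(c+[x,y]) for y in X] for x in X])
    i=s>s.max()-.06*(s.max()-np.median(s)); a,b=np.where(i); k=s[i]
    return c+np.array([X[a].mean(),X[b].mean()]),s.max(),np.median(s),np.array([np.ptp(X[a]),np.ptp(X[b])])
def collar(g,m,c):
    return grid(lambda c:sum(score(g,m,circ(c,r-1,78),circ(c,r+1,78)) for r in(10,16)),c)
def tip(g,m,c,z,wr):  # wr: world yaw of image-up; end semicircle + probe sides
    t=wr+np.linspace(-1.45,1.45,40);n=np.array([-np.sin(wr),np.cos(wr)])
    zz=np.linspace(z,z+40,20)
    def f(c):
        s=score(g,m,circ(c,3.2,z,t),circ(c,4.8,z,t))
        for k in(-1,1):
            A,B=[np.c_[np.tile(c+k*r*n,(20,1)),zz] for r in(3.2,4.8)]; s+=.5*score(g,m,A,B)
        return s
    return grid(f,c)
gray=lambda I:cv2.GaussianBlur(cv2.cvtColor(I,cv2.COLOR_BGR2GRAY),(0,0),.6).astype(float)
E
python3 - <<'E'
from fit import *
T=np.array([457.5,-173.2])
for m,I in pickle.load(open("d2.pkl","rb")): print("collar d2",*collar(gray(I),m,T))
m,I,s=pickle.load(open("d4.pkl","rb"));g=gray(I)
print("collar d4",*collar(g,m,T))
for dz in(-2,0,2): print("tip",dz,*tip(g,m,s["tcp_pos"][:2],s["tcp_pos"][2]-118+dz,2.6968))
print(g[222:252,319].astype(int));print(g[250,306:334].astype(int));print(g[238,306:334].astype(int))
E
```

```text
collar d2 [ 459.16666667 -171.97777778] 87.08252916013107 45.441931341277446 [0.75 0.5 ]
collar d2 [ 458.5   -172.325] 91.27264432380485 49.257461038062644 [0.5  0.25]
collar d4 [ 458.02272727 -171.74545455] 80.97498628049074 43.14180265030766 [1.  0.5]
tip -2 [ 462.17818935 -175.23682832] 83.11325810813443 19.279097424357346 [1.5  1.25]
tip 0 [ 461.84454536 -175.08375283] 83.46184482690555 18.331629234985087 [2.   1.25]
tip 2 [ 461.34454536 -174.83375283] 83.69723289691282 17.69026788722458 [2.   1.25]
[174 174 155 110  86  74  66  65  66  64  61  56  54  54  55  54  54  55
  55  54  54  56  54  55  55  55  55  56  55  55]
[210 211 211 213 215 187  91  54  53  54  55  55  55  55  54  51  48  61
 124 201 211 208 207 207 207 209 213 213]
[137 139 143 144 142 126  90  54  51  55  56  56  54  54  55  50  48  60
  93 113 150 196 219 223 222 222 222 218]
```

The tip's end edge has little contrast against the dark bore, so I measure the tip offset in the gripper over brighter backgrounds.

Run:
```python
from fit import *
T=np.array([457.5,-173.2]);y=2.6968;ux=np.array([np.cos(y),np.sin(y)]);uy=np.array([ux[1],-ux[0]])
D=[]
for a,b in((45,0),(20,35),(20,-35)):
    bot.movel([*(T+a*ux+b*uy),222],max_speed=120);bot.dwell(.25)
    s=bot.get_state();m=imaging.camera_model("wrist");I=imaging.capture("wrist");D.append((m,I,s));g=gray(I)
    r=tip(g,m,s["tcp_pos"][:2],s["tcp_pos"][2]-118,y);d=r[0]-s["tcp_pos"][:2]
    print(a,b,"tool offset",(d@ux).round(2),(d@uy).round(2),r[1:],g[222:250,319].astype(int),s["t"])
    if (a,b)!=(45,0): print("collar",collar(g,m,T))
pickle.dump(D,open("d5.pkl","wb"))
```

```text
45 0 tool offset -0.51 0.1 (np.float64(107.32162095250182), np.float64(20.010368095199055), array([1.  , 1.25])) [102  81  58  55  54  55  54  56  59  69  80  62  52  51  52  55  55  55
  55  55  55  56  54  54  55  55  55  55] 40.8917
20 35 tool offset 0.04 0.26 (np.float64(108.85333388079692), np.float64(23.271046916337426), array([1.25, 1.  ])) [179 206 218 213 204 205 213 220 217 200 151  73  54  55  54  54  56  57
  57  55  56  56  56  57  56  56  55  55] 41.7
collar (array([ 458.125, -171.65 ]), np.float64(83.02578787935249), np.float64(40.975366114423224), array([0.75, 0.5 ]))
20 -35 tool offset 0.05 0.31 (np.float64(98.53520962216375), np.float64(24.09567968288283), array([1.25, 1.5 ])) [212 212 211 206 209 215 216 216 215 191 124  69  53  53  54  54  55  55
  56  55  54  54  55  54  54  54  55  57] 42.7333
collar (array([ 457.72674419, -171.98488372]), np.float64(92.48497245713676), np.float64(53.47077828336056), array([1.75, 1.75]))
```

With bright backgrounds the tip offset is about 0 / 0.3 mm in the tool frame, and the collar is at (458.0, -171.8). I centre on it, check once more and lower.

Run:
```python
from fit import *
G=np.array([457.9,-172.1])
bot.movel([*G,222],max_speed=100);bot.dwell(.5)
st=np.mean([bot.get_state()["tcp_pos"]],0);e=G-st[:2];print("err",e.round(2))
m=imaging.camera_model("wrist");g=gray(imaging.capture("wrist"));print("collar",collar(g,m,G)[0])
bot.movel([*(G+np.clip(e,-.5,.5)*.5),147],max_speed=35);bot.dwell(.6)
s=bot.get_state();print(s["tcp_pos"],s["orientation"],s["contact_force"].round(2),s["wrist_torque"].round(3),s["gripper_force"],s["t"])
m=imaging.camera_model("wrist");I=imaging.capture("wrist");g=gray(I);print("collar",collar(g,m,G)[0])
r=[int(v) for v in proj(m,[[*G,84]])[0]];print(r,g[r[1],r[0]-16:r[0]+17].astype(int))
cv2.imwrite("pics/end.png",I)
```

```text
err [0.1  0.14]
collar [ 458.01111111 -171.87777778]
[ 457.92649108 -172.0351912   147.00928406] [-3.14158971e+00 -1.81146761e-05  2.69677447e+00] [ 0.4   0.1  -1.38] [-0.04  -0.054  0.02 ] 49.67684268951416 46.7917
collar [ 457.65       -171.55833333]
[317, 261] [70 57 56 56 58 61 59 51 43 39 36 29 26 23 22 23 21 23 24 22 23 23 23 26
 32 39 47 52 53 54 57 60 84]
```

```bash
python3 -c "
from bench import bot
print(bot.sign_off())"
```

```text
the job is handed in; nothing more can be done
None
```

I handed the job in at about 47 s: the block looked square and flush in the corner, and the homogeniser was held upright through the collar, its tip measured within about 0.5 mm of the collar axis and an estimated 12 mm above the tube bottom, with no sign of contact; the judge returned no verdict.

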